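Take the combination lock off the lamp supply and present it to the lock register

TASK

Book the lock off the lamp supply: first press the lock register's start button fully down and let it spring back up. Then turn the lock's dial click by click until its nose points at the small raised pip (on the side of the hasp's hinged strap), without lifting or forcing the lock before that, and pull the lock straight up so that its shackle comes out of the hasp. Carry it upright to the register and finish while still holding it there, still and upright in the gripper, with the shackle's lower end about 5 cm above the middle of the round pad and touching nothing; do not knock over or shove the other things about.

Things in the scene. Friction and masses are not known exactly. Their poses are not given: they have to be found in the camera images.
- supply: Lamp supply, fixed: a grey steel box 200 (x) x 180 (y) x 50 mm high, origin at the centre of its underside. On the middle of its lid stands the dark steel hasp, 80 mm square, with a rim round a 66 mm square pocket; the rim's top is 84 mm above the table. A plain round knob (20 mm high) and a small meter (12 mm high) near the lid's front corners are not used.
- hasp (a point): Middle of the hasp's slotted top plate, on which the seated lock's underside rests, 76 mm above the table; x along the slot (slot 31 mm along x, 13 mm along y, plate 6 mm thick).
- lock: Combination lock, loose, 0.35 kg, in the hasp's pocket with 1 mm play: a steel block 64 x 64 x 24 mm, origin at the centre of its underside, z up. The pip, 5 mm square and 7 mm high, stands on its top at its +x edge, 28.5 mm from the axis, on the side of the hasp's strap. The pocket stops the block from turning. Out of the hasp it hangs from the dial and may be carried by it.
- dial (a joint): Dial angle on the lock, rad: 0 = nose at the pip (open notch), growing clockwise seen from above; stops at -0.5 and 1.75. At the start it reads 0.4 to 1.35: turn it anticlockwise by that angle, one to three clicks. Spring clicks (about 0.1 N m to leave one) lie at 0 and every multiple of 0.436 (25 degrees). The lock comes out only within about 0.15 of 0.
- dial_grip (a point): On the dial's axis, 52 mm above the lock's underside: where to pinch the upright grip bar. The bar is 14 mm thick (its y: pinch across), from 30 to 62 mm above the underside, from -20 to +14 mm along its x, then a nose 6 mm thick to +24 mm. The frame turns with the dial: x along the nose, z up. Under the bar is a disc of radius 24 mm, its top 30 mm above the underside.
- shackle_end (a point): Lower end of the shackle, on the lock's axis 16 mm below the lock's underside; z up. The shackle turns with the dial: an 8 mm round pin ending in a T bar 26 x 8 x 6 mm parallel to the grip bar. The T bar must pass up through the hasp's slot; it is clear of the hasp after a 26 mm lift.
- reader: Lock register, fixed: a flat white plastic box 100 (x) x 190 (y) x 24 mm high, origin at the centre of its underside. The round pad is towards its -y end, the start button towards its +y end.
- pad (a point): Middle of the register's round sensing pad (68 mm across, flush), on its top face 24 mm above the table.
- start (a joint): Start button travel, m: 0 up, 0.006 fully down; spring, about 5 N for fully down; counts as pressed above 0.0045 and as released below 0.0015.
- start_top (a point): Middle of the button's top face (26 mm across), 42 mm above the table when up; pressed straight down. It stands in a collar of 42 mm diameter and 12 mm height on the register's top face.
- eyepiece: Bystander: brass eyepiece standing, 30 mm across, 48 mm high, origin under its centre.
- lens_cell: Bystander: aluminium lens ring lying flat, 36 mm across, 12 mm high.
- driver: Bystander: screwdriver 150 mm long, lying along its x.
- dustbrush: Bystander: brush 160 mm long, lying along its x.
- slide_box: Bystander: wooden slide box 90 x 120 x 35 mm.
- mug: Bystander: white mug, 76 mm across, 90 mm high.
- oil: Bystander: small jar, 48 mm across, 85 mm high.
- notebook: Bystander: notebook 120 x 170 x 14 mm.
Mind the look-alikes: they are no part of the job. What is shaped like the lock but blue or purple is not meant.

How it is judged (in metres and radians):
On the way, in this order (a step that is already met when the one before it is completed fails the run):
1. start button fully down, lock still in the hasp (value of joint start above 0.0045 m and distance between lock and hasp below 0.006 m), for 0.05 s.
2. start button sprung back up (value of joint start below 0.0015 m), for 0.1 s.
3. dial on the open notch while the lock still sits in the hasp (value of joint dial between -0.17 and 0.17 rad and distance between lock and hasp below 0.006 m), for 0.2 s.
4. lock pulled up, shackle clear of the hasp, in the gripper (z of shackle_end in the frame of hasp above 0.015 m and contact force between the fingers and lock above 2 N), for 0.1 s.
At the end, for the whole second after the job is handed in: The lock hangs in the gripper, upright within 0.25 rad and still (under 30 mm/s), gripped with over 2 N, the shackle's lower end within 30 mm of the pad's middle seen from above and 25 to 85 mm above it, touching neither the register nor the supply; the start button is up (horizontal distance between shackle_end and pad below 0.03 m and z of shackle_end in the frame of pad between 0.025 and 0.085 m and angle between lock's own z axis and vertical below 0.25 rad and linear speed of lock below 0.03 m/s and contact force between the fingers and lock above 2 N and contact force between lock and reader below 0.05 N and contact force between lock and supply below 0.05 N and value of joint start below 0.0015 m); the arm keeps its last pose, push and grip.
It fails at once if a bystander moved by more than 30 mm (distance of any of eyepiece, lens_cell, driver, dustbrush, slide_box, mug, oil, notebook from where it was at the start of the episode above 0.03 m).
It fails at once if the lock is forced: over 50 N between lock and supply (contact force between lock and supply above 50 N).
It fails at once if the lock lifted more than 12 mm out of its seat while the dial is far from the open notch (z of lock in the frame of hasp between 0.012 and 0.024 m and value of joint dial above 0.3 rad).
It also fails if it takes over 64 s, if anything falls off the work surface, if the arm or the gripper's body presses on something with over 40 N, if the wrist force passes 120 N, or if a joint passes its speed limit or range.

ROBOT

A 6-joint arm with a two-finger parallel gripper is mounted at the origin on the work surface. World frame = base frame: x ahead of the robot, y to its left, z up, the work surface at z = 0. Lengths are in m, angles in degrees, forces in N, time in s.
With the tool pointing down it reaches from about 0.375 to 0.975 m from the base axis. Payload 3.8 kg.
Tool frame: the origin (TCP) lies at the very end of the fingers, on their centre line; the grasp point (between the pads) lies 19 mm behind it; z points along the fingers, y is the line along which they close (so a half turn about z gives the same grasp; the last joint's range is limited). The gripper opens to 88 mm and grips with 3 to 60 N. Pads are 18 mm wide; open, the fingers measure 123 mm over their backs; the gripper's body (75 mm by 187 mm) begins 45 mm behind the grasp point.
Start: joints at [62.229, 15.12, 91.902, -0, 72.978, -2.114], TCP at [0.292, 0.608, 0.208] pointing down, gripper open.
Joint ranges: [-150.88, 150.88], [-54.13, 125.18], [17.81, 147.31], [-75.09, 255.09], [0, 152.58], [-146.25, 146.25]. Speed limits (degrees/s): [147.25, 147.25, 180, 180, 180, 180].

INTERFACE

Orientations are given as a 3x3 rotation matrix whose columns are the frame's x, y, z axes.
In Python, from cell import state, optics, robot gives the robot as it stands.
- The arm moves only by the tool servo_tool, never from a script. Its argument "plan" is text: rows parted by semicolons, each of 5 numbers parted by spaces: the shift along the tool's x, y, z in mm, then the turn about the tool's z in degrees, then the closure, from 0 (fully open) to 1 (shut). In form: dx dy dz turn grip; .... A call has 1 to 10 rows; each row is the pose to reach, as a shift and turn from the pose commanded when the call began, along the tool's axes at that moment; what a row does not reach only later rows make up. A row lasts 1/12 s, in which the tool goes at most 41.7 mm and 7.16 degrees, less where a joint would pass 70% of its speed; a pose out of reach is approached as far as the arm can. A call with a gripper value outside its range is refused whole. The fingers move at their own pace and stop on an object; "newtons" is the grip in N (left out, the last holds). Time passes only in rows, so rows that repeat a pose let the fingers close. It gives the time, the measured TCP pose, the force and the opening at its end, in the units of the state.
- state(): the state, without advancing time (a new reading comes with each control period).
- optics.grab_frame(name): name is "scene" or "top" or "wrist"; returns the picture (400x640x3 uint8, red, green, blue); there is no depth.
- optics.camera_model(name): a dict with "intrinsics" (3x3 intrinsics, pixels), "R" (3x3) and "t" (3): a world point X has camera coordinates R X + t. Camera axes: x right, y down, z forward; pixel columns grow to the right and rows downward; lengths in m; the calibration is good to about 2 mm. A picture is of the moment at which its call begins: read the wrist's pose just before it. camera_model takes no time and is no camera call; for the wrist camera it gives the pose at the moment of the call.
- robot.close_job(): hands the job in, once; it reports no verdict.
The state is a dict: "clock": time; "joint_pos": joint angles; "qvel": joint speeds; "tau": joint torques, N m; "position": TCP position; "tool_rot": TCP orientation; "ft_force": force on the tool from outside, world axes, zero at the start; "wrist_torque": the same for the moment, N m; "grip_width": opening from 0.0 (shut) to 1.0 (fully open).
Only numpy, scipy, OpenCV 4.12 (cv2) and the standard library are available. Lean on these libraries where they do the work, as an engineer would, in place of code of your own. Each camera call takes 0.05 s, during which the arm holds its last target. There are 200 camera calls.

## Working session

There is one attempt and no reset: what is moved stays moved. The work goes in short steps, Python scripts to look and compute and a tool call to move; the robot and the scene stay as the last step left them, time stands still between calls to the robot, and variables do not carry over. Pictures are saved under pics/ and viewed, on a budget of 10 in all, crops included, one or two more only if the job needs it, and the job is handed in when it is done.

Besides the shell and the picture viewer there is one more tool, called as name(argument=value, ...) on one line, values as JSON. servo_tool: Moves the arm, as the interface text tells. Its arguments: {"type":"object","properties":{"plan":{"type":"string"},"newtons":{"type":"number"}},"required":["plan"]}

```bash
mkdir -p pics
cat > h.py <<'E'
import numpy as np, cv2
from cell import state, optics, robot
def save(n,img): cv2.imwrite(f'pics/{n}.png',cv2.cvtColor(img,cv2.COLOR_RGB2BGR))
def ray(cam,uv,z):
    m=cam if isinstance(cam,dict) else optics.camera_model(cam)
    K,R,t=[np.array(m[k],float) for k in('intrinsics','R','t')]
    d=R.T@np.linalg.solve(K,[uv[0],uv[1],1]); c=-R.T@t
    return c+d*(z-c[2])/d[2]
def proj(cam,X):
    m=cam if isinstance(cam,dict) else optics.camera_model(cam)
    p=np.array(m['intrinsics'])@(np.array(m['R'])@np.array(X)+np.array(m['t'])); return p[:2]/p[2]
E
python3 - <<'E'
from h import *
s=state(); print(s)
for n in('scene','top'):
    im=optics.grab_frame(n); np.save(f'pics/{n}.npy',im); save(n,im)
    m=optics.camera_model(n); print(n,m)
E
```

```text
{'clock': 0.0, 'joint_pos': array([ 6.22296624e+01,  1.51708125e+01,  9.19800813e+01,  1.22853895e-03,
        7.29779162e+01, -2.11424084e+00]), 'qvel': array([-0.04791241,  0.15582859, -0.02767892,  0.09168669,  0.13276725,
        0.02504114]), 'tau': array([-2.35330444e-03, -5.02126479e+01, -3.56863868e+01,  7.27560511e-02,
        2.96095444e-02, -1.90558421e-04]), 'position': array([0.29188754, 0.60776736, 0.20697969]), 'tool_rot': array([[-9.01406268e-01,  4.32972983e-01, -1.06562182e-03],
       [ 4.32974282e-01,  9.01404100e-01, -1.97966640e-03],
       [ 1.03413810e-04, -2.24587054e-03, -9.99997473e-01]]), 'ft_force': array([-0.30393919, -0.59313476, -0.71988014]), 'wrist_torque': array([0.0071453 , 0.0156081 , 0.05636242]), 'grip_width': 0.9982990175598347}
scene {'intrinsics': array([[369.90064855,   0.        , 321.81835509],
       [  0.        , 369.90064855, 199.86591135],
       [  0.        ,   0.        ,   1.        ]]), 'R': array([[-0.53577579,  0.84420367, -0.01626234],
       [ 0.69751912,  0.43166422, -0.57195549],
       [-0.47582705, -0.31778319, -0.82012344]]), 't': array([ 0.33292931, -0.31499917,  1.33605866])}
top {'intrinsics': array([[395.08897905,   0.        , 324.13085099],
       [  0.        , 395.08897905, 203.80042519],
       [  0.        ,   0.        ,   1.        ]]), 'R': array([[ 0.01192428, -0.9999262 , -0.00232472],
       [-0.98003567, -0.01122558, -0.1985046 ],
       [ 0.19846385,  0.00464533, -0.9800972 ]]), 't': array([-0.0649988 ,  0.5782145 ,  1.12161578])}
```

View pics/top.png

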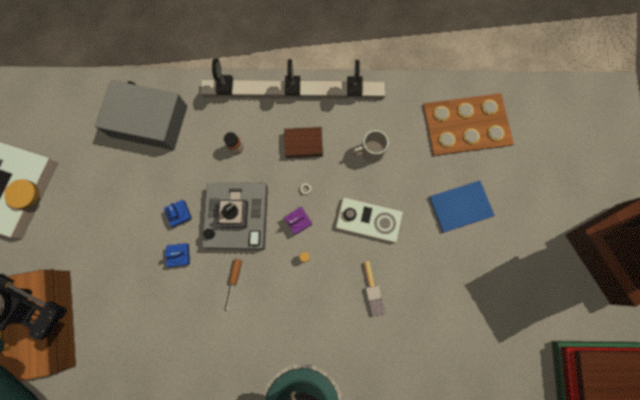

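View pics/scene.png

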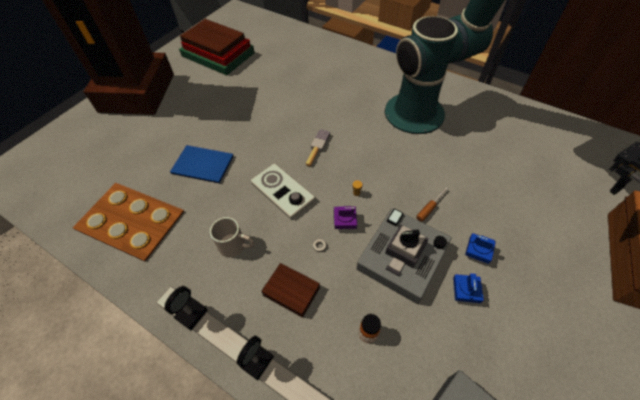

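Candidates for the lock: the steel one in the hasp at top (231,211), blue ones at (177,213) and (177,255), and a purple one at (297,221). I choose the steel one in the hasp and will check it in a close crop. The register is at (369,220), with the dark start button at (349,214) and the pad ring at (385,223).

Run:
```python
from h import *
im=np.load('pics/top.npy')
a=cv2.resize(im[175:260,195:275],None,fx=6,fy=6,interpolation=cv2.INTER_CUBIC)
b=cv2.resize(im[190:250,330:410],None,fx=6,fy=6,interpolation=cv2.INTER_CUBIC)
b=cv2.copyMakeBorder(b,0,a.shape[0]-b.shape[0],0,0,cv2.BORDER_CONSTANT)
c=np.hstack([a,b]); c=cv2.resize(c,None,fx=5/6,fy=5/6); save('crop',c)
# register contour
hsv=cv2.cvtColor(im,cv2.COLOR_RGB2HSV)
m=cv2.inRange(hsv,(0,0,150),(180,70,255)); m[:190]=0;m[250:]=0;m[:,:330]=0;m[:,410:]=0
c=max(cv2.findContours(m,cv2.RETR_EXTERNAL,2)[0],key=cv2.contourArea)
r=cv2.minAreaRect(c); print('reg',r)
P=np.array([ray('top',p,.024) for p in cv2.boxPoints(r)]);print(P.round(3),P.mean(0))
print(np.linalg.norm(P[1]-P[0]),np.linalg.norm(P[2]-P[1]))
print('start',ray('top',(349,214),.042),'pad',ray('top',(385,223),.024),'lock',ray('top',(231,211),.11))
```

```text
reg ((370.176513671875, 218.7941436767578), (62.81672286987305, 32.49977111816406), 14.03624439239502)
[[ 0.515 -0.094  0.024]
 [ 0.613 -0.118  0.024]
 [ 0.567 -0.305  0.024]
 [ 0.47  -0.278  0.024]] [ 0.54125092 -0.19872335  0.024     ]
0.1012080417695002 0.19209642744648478
start [ 0.55168533 -0.1333905   0.042     ] pad [ 0.52833356 -0.24392957  0.024     ] lock [0.54447669 0.20592581 0.11      ]
```

View pics/crop.png

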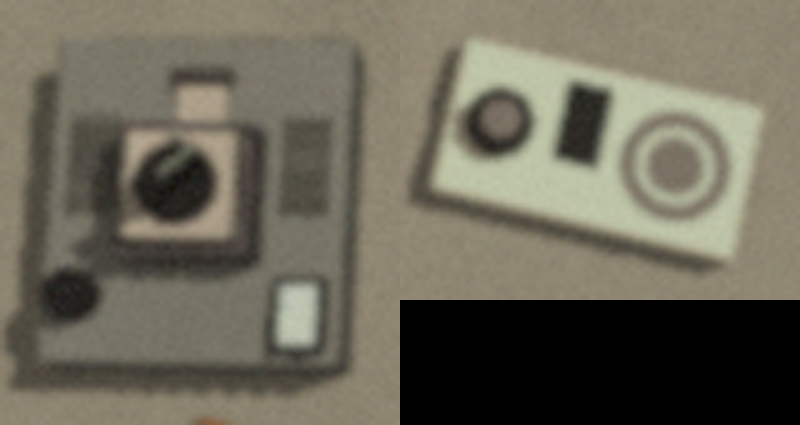

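The crop confirms the choice. The steel lock sits in the hasp with the strap on the +x side and its nose up-right, about 50° clockwise. I'll move over towards the button now.

servo_tool(plan="-14 -14 0 0 1;-40 -40 0 0 1;-67 -67 0 0 1;-94 -94 0 0 1;-121 -121 0 0 1;-148 -148 0 0 1;-175 -175 0 0 1;-202 -202 0 0 1;-229 -229 0 0 1;-256 -256 0 0 1", newtons=20)

```text
clock: 0.93
position: [0.412, 0.2649, 0.208]
tool_rot: [[-0.902, 0.433, -0.0], [0.433, 0.902, -0.0], [0.0, -0.0, -1.0]]
ft_force: [0.8, 0.3, 0.9]
grip_width: 0.266
```

servo_tool(plan="-27 -27 0 0 1;-54 -54 0 0 1;-81 -81 0 0 1;-108 -108 0 0 1;-135 -135 0 0 1;-162 -162 0 0 1;-189 -189 0 0 1;-216 -216 0 0 1;-230 -230 0 0 1;-230 -230 0 0 1")

```text
clock: 1.77
position: [0.5207, -0.0438, 0.2079]
tool_rot: [[-0.9, 0.437, -0.0], [0.437, 0.9, -0.001], [-0.0, -0.001, -1.0]]
ft_force: [-0.2, -0.1, -0.2]
grip_width: 0.002
```

Run:
```python
from h import *
s=state(); m=optics.camera_model('wrist'); im=optics.grab_frame('wrist'); np.save('pics/w1.npy',im); save('w1',im)
import pickle; pickle.dump(m,open('pics/w1.pkl','wb'))
print(s['clock'],s['position'],s['tool_rot'].round(3),m['intrinsics'],-m['R'].T@m['t'])
for X in([.552,-.133,.042],[.528,-.244,.024],[.5445,.206,.11]): print(proj(m,X))
```

```text
1.7667 [ 0.52065938 -0.04379844  0.20787344] [[-0.9    0.437 -0.   ]
 [ 0.437  0.9   -0.001]
 [-0.    -0.001 -1.   ]] [[345.14922869   0.         319.40567548]
 [  0.         345.14922869 198.68730624]
 [  0.           0.           1.        ]] [ 0.44554033 -0.00712806  0.38378895]
[257.6929708  230.89229711]
[165.90831415 245.93643498]
[633.72379808  77.89529726]
```

View pics/w1.png

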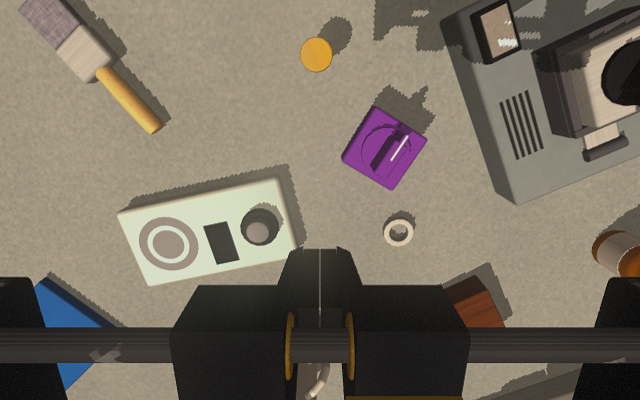

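The pad is at (167,244) and the button top at (257,231). Both agree with the top-view estimates within 2 px. I'll go above the button.

servo_tool(plan="-20 -20 15 0 1;-45 -45 45 0 1;-60 -60 75 0 1;-67 -67 105 0 1;-67 -67 135 0 1;-67 -67 155 0 1;-67 -67 160 0 1;-67 -67 160 0 1")

```text
clock: 2.48
position: [0.5491, -0.1276, 0.0461]
tool_rot: [[-0.902, 0.432, -0.005], [0.432, 0.902, 0.002], [0.005, -0.001, -1.0]]
ft_force: [-0.3, 0.4, -1.0]
grip_width: 0.007
```

servo_tool(plan="0 0 3 0 1;0 0 6 0 1;0 0 8 0 1;0 0 8 0 1")

```text
clock: 2.82
position: [0.5521, -0.1294, 0.0414]
tool_rot: [[-0.902, 0.433, 0.002], [0.433, 0.902, -0.0], [-0.002, 0.0, -1.0]]
ft_force: [-0.6, 0.2, 0.4]
grip_width: 0.01
```

servo_tool(plan="-1 -3 1 0 1;-1 -3 3 0 1;-1 -3 4.5 0 1;-1 -3 5 0 1;-1 -3 5 0 1")

```text
clock: 3.23
position: [0.5507, -0.1326, 0.0351]
tool_rot: [[-0.901, 0.433, -0.0], [0.433, 0.901, 0.0], [0.0, -0.0, -1.0]]
ft_force: [-0.1, 0.8, -0.5]
grip_width: 0.004
```

Run:
```python
from h import *
for i in range(3):
    s=state(); im=optics.grab_frame('wrist'); print(s['clock'],s['position'].round(4),s['ft_force'].round(2),s['tau'].round(2))
sc=optics.grab_frame('scene'); save('w2',np.hstack([im[150:400,160:480],cv2.resize(sc[140:230,235:350],(320,250),interpolation=cv2.INTER_CUBIC)]))
print(proj('scene',[.5507,-.1326,.036]),proj('wrist',s['position']))
```

```text
3.2333 [ 0.5507 -0.1326  0.0351] [-0.12  0.84 -0.54] [-2.000e-02 -4.234e+01 -2.969e+01 -0.000e+00  6.000e-02  0.000e+00]
3.2833 [ 0.5508 -0.1326  0.0351] [-0.11  0.23  0.51] [-2.000e-02 -4.225e+01 -2.958e+01 -0.000e+00  8.000e-02  0.000e+00]
3.3333 [ 0.5508 -0.1326  0.0352] [ 0.63 -0.03  0.44] [-2.000e-02 -4.223e+01 -2.956e+01 -0.000e+00  8.000e-02  0.000e+00]
[296.40703614 196.90282989] [319.17058295 240.5559178 ]
```

View pics/w2.png

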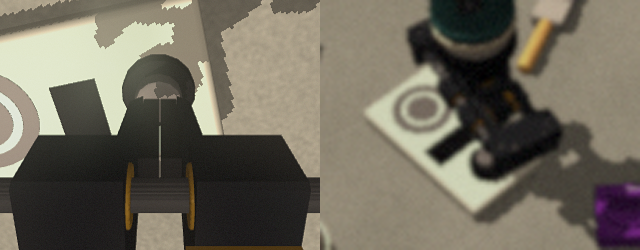

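The tips sit over the button in both views (wrist ~(319,245), scene ~(294,198)), but no contact force shows. I'll creep down and watch the force.

servo_tool(plan="0 0 1 0 1;0 0 1 0 1")

```text
clock: 3.6
position: [0.5509, -0.1326, 0.0342]
tool_rot: [[-0.901, 0.433, -0.0], [0.433, 0.901, 0.0], [0.0, 0.0, -1.0]]
ft_force: [-0.3, 0.6, 0.5]
grip_width: 0.004
```

Run:
```python
from h import *
s=state();print(s['position'],s['ft_force'])
print('scene vertical',[proj('scene',[.5507,-.1326,z]).round(1) for z in(.036,.08,.2,.3)])
R=s['tool_rot'];p=s['position']
m=optics.camera_model('wrist')
for dx in(-.009,0,.009):
  for h in(0,.01,.02): print(dx,h,proj(m,p+R@[dx,0,-h]).round(1))
```

```text
[ 0.55088322 -0.13257837  0.03420241] [-0.28777359  0.58916895  0.4798103 ]
scene vertical [array([296.4, 196.9]), array([295.3, 187.9]), array([291.8, 160. ]), array([288.3, 132. ])]
-0.009 0 [319.3 255.3]
-0.009 0.01 [319.3 264. ]
-0.009 0.02 [319.3 273.7]
0 0 [319.3 240.9]
0 0.01 [319.3 249. ]
0 0.02 [319.3 258. ]
0.009 0 [319.3 226.1]
0.009 0.01 [319.3 233.5]
0.009 0.02 [319.3 241.8]
```

servo_tool(plan="0 0 2 0 1;0 0 4 0 1;0 0 4 0 1")

```text
clock: 3.85
position: [0.5505, -0.1325, 0.0298]
tool_rot: [[-0.901, 0.433, -0.001], [0.433, 0.901, 0.0], [0.001, -0.0, -1.0]]
ft_force: [-0.1, -0.7, -0.4]
grip_width: 0.005
```

servo_tool(plan="0 0 2 0 1;0 0 4 0 1;0 0 4 0 1")

```text
clock: 4.1
position: [0.5505, -0.1325, 0.0258]
tool_rot: [[-0.901, 0.433, -0.001], [0.433, 0.901, 0.0], [0.001, -0.0, -1.0]]
ft_force: [-0.1, -0.3, 0.2]
grip_width: 0.005
```

Run:
```python
from h import *
s=state();print(s['clock'],s['position'],s['ft_force'])
im=optics.grab_frame('wrist');sc=optics.grab_frame('scene')
save('w3',np.hstack([cv2.resize(im[180:300,240:400],(640,480)),cv2.resize(sc[180:220,280:312],(384,480),interpolation=cv2.INTER_CUBIC)[:,:160]]))
```

```text
4.1 [ 0.5505083  -0.13248691  0.02575247] [-0.11712879 -0.32693543  0.20581383]
```

View pics/w3.png

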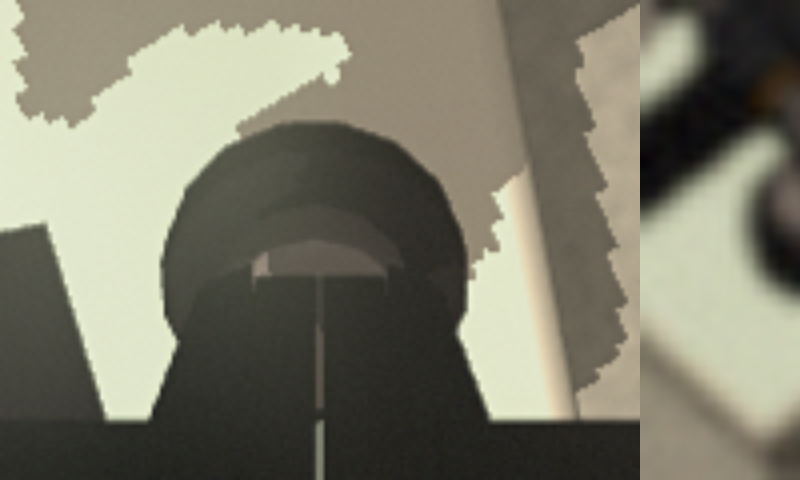

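The tips still hang above the button: the top face is visible at (320,260) in the crop, with the tip edge at about y=275. So the fingertips end short of the reported TCP. I'll keep creeping down.

servo_tool(plan="0 0 2 0 1;0 0 4 0 1;0 0 4 0 1")

```text
clock: 4.45
position: [0.5506, -0.1325, 0.0219]
tool_rot: [[-0.901, 0.433, -0.001], [0.433, 0.901, 0.0], [0.001, -0.0, -1.0]]
ft_force: [0.4, -0.4, -0.7]
grip_width: 0.007
```

servo_tool(plan="0 0 2 0 1;0 0 3 0 1;0 0 3 0 1")

```text
clock: 4.7
position: [0.5506, -0.1325, 0.019]
tool_rot: [[-0.901, 0.433, -0.001], [0.433, 0.901, 0.0], [0.001, -0.0, -1.0]]
ft_force: [-0.4, 0.2, 0.2]
grip_width: 0.001
```

servo_tool(plan="0 0 1 0 1;0 0 2 0 1;0 0 2 0 1")

```text
clock: 4.95
position: [0.5508, -0.1326, 0.0171]
tool_rot: [[-0.901, 0.433, -0.0], [0.433, 0.901, 0.0], [0.0, -0.0, -1.0]]
ft_force: [-0.7, -0.7, 0.3]
grip_width: 0.006
```

servo_tool(plan="0 0 1 0 1;0 0 2 0 1;0 0 2 0 1")

```text
clock: 5.2
position: [0.551, -0.1326, 0.0154]
tool_rot: [[-0.901, 0.433, 0.0], [0.433, 0.901, -0.0], [-0.0, 0.0, -1.0]]
ft_force: [-0.7, -0.1, 1.7]
grip_width: 0.005
```

servo_tool(plan="0 0 1 0 1;0 0 2 0 1;0 0 2 0 1")

```text
clock: 5.45
position: [0.5511, -0.1327, 0.0134]
tool_rot: [[-0.901, 0.433, 0.0], [0.433, 0.901, -0.0], [-0.0, 0.0, -1.0]]
ft_force: [-0.9, 0.7, 2.8]
grip_width: 0.005
```

Run:
```python
from h import *
im=optics.grab_frame('wrist');s=state();print(s['position'],s['ft_force'])
save('w4',cv2.resize(im[180:300,240:400],(480,360)))
```

```text
[ 0.55105924 -0.13264859  0.01348462] [-1.14678711  0.33674248  3.67658599]
```

View pics/w4.png

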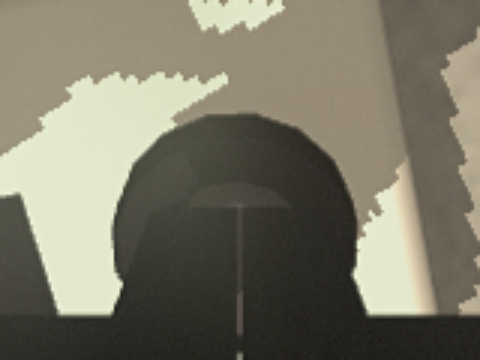

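Contact shows at a reported z of about 0.017, with roughly 0.8 N/mm. So the real tips are about 25 mm above the reported TCP. I'll press the rest of the way.

servo_tool(plan="0 0 1 0 1;0 0 2 0 1;0 0 2.5 0 1;0 0 2.5 0 1")

```text
clock: 5.83
position: [0.551, -0.1326, 0.0109]
tool_rot: [[-0.901, 0.433, 0.0], [0.433, 0.901, -0.0], [-0.0, 0.0, -1.0]]
ft_force: [-0.3, 1.5, 4.4]
grip_width: 0.005
```

servo_tool(plan="0 0 0.5 0 1;0 0 1 0 1;0 0 1 0 1")

```text
clock: 6.08
position: [0.5511, -0.1326, 0.01]
tool_rot: [[-0.901, 0.433, 0.0], [0.433, 0.901, -0.0], [-0.0, 0.0, -1.0]]
ft_force: [-0.8, 0.3, 4.3]
grip_width: 0.006
```

servo_tool(plan="0 0 0.5 0 1;0 0 1 0 1;0 0 1 0 1")

```text
clock: 6.33
position: [0.5511, -0.1327, 0.0099]
tool_rot: [[-0.901, 0.433, 0.0], [0.433, 0.901, -0.0], [-0.0, 0.0, -1.0]]
ft_force: [-3.6, 1.1, 11.3]
grip_width: 0.007
```

servo_tool(plan="0 0 0.5 0 1;0 0 1 0 1;0 0 1 0 1")

```text
clock: 6.58
position: [0.5511, -0.1327, 0.0098]
tool_rot: [[-0.901, 0.433, -0.0], [0.433, 0.901, -0.0], [0.0, -0.0, -1.0]]
ft_force: [-5.6, 2.1, 17.2]
grip_width: 0.007
```

The end stop is at reported z = 0.0099, so the tip is 26 mm above the reported TCP. The button is fully down, so I'll lift off and go to view the lock.

servo_tool(plan="0 0 -8 0 1;0 0 -30 0 1;0 0 -65 0 1;0 0 -105 0 1;0 0 -140 0 1;5 15 -170 3 0.5;14 40 -195 6 0.5;24 68 -210 12 0.5;36 102 -220 18 0.5;48 136 -220 24 0.5")

```text
clock: 7.42
position: [0.5681, 0.0117, 0.2307]
tool_rot: [[-0.642, 0.766, 0.005], [0.766, 0.642, -0.0], [-0.003, 0.004, -1.0]]
ft_force: [0.3, -0.2, 0.4]
grip_width: 0.361
```

servo_tool(plan="28 29 0 0 0.5;55 58 0 0 0.5;80 83 0 0 0.5;97 101 0 0 0.5;101 105 0 0 0.5;101 105 0 0 0.5")

```text
clock: 7.92
position: [0.5807, 0.1573, 0.2268]
tool_rot: [[-0.65, 0.76, -0.001], [0.76, 0.65, -0.0], [0.001, -0.001, -1.0]]
ft_force: [1.1, -0.3, 0.3]
grip_width: 0.499
```

Run:
```python
from h import *
import pickle
s=state(); m=optics.camera_model('wrist'); im=optics.grab_frame('wrist'); np.save('pics/w5.npy',im); pickle.dump(m,open('pics/w5.pkl','wb'))
save('w5',im)
print(s['clock'],s['position'],s['tool_rot'].round(3),s['joint_pos'].round(1),s['ft_force'].round(1)); print(proj(m,[.5445,.206,.106]))
```

```text
7.9167 [0.58069942 0.15733411 0.22678556] [[-0.65   0.76  -0.001]
 [ 0.76   0.65  -0.   ]
 [ 0.001 -0.001 -1.   ]] [ 12.8   6.7  99.9  -0.   73.5 -27.7] [ 1.1 -0.3  0.3]
[324.88915594 112.6402914 ]
```

View pics/w5.png

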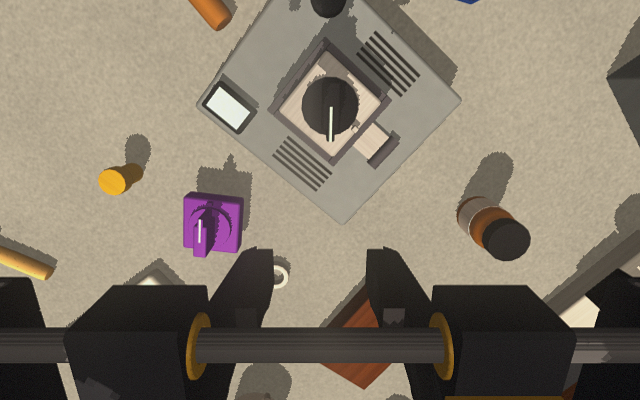

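The view shows the dial disc centred at about (330,106) and the white nose line from (331,107) to (332,141). The strap is at (373,143) and the pip at about (357,126). Next I'll compute the axis and angles.

Run:
```python
from h import *
import pickle
im=np.load('pics/w5.npy'); m=pickle.load(open('pics/w5.pkl','rb'))
hsv=cv2.cvtColor(im,cv2.COLOR_RGB2HSV)
sub=np.zeros(im.shape[:2],np.uint8); sub[70:165,275:390]=255
# disc
d=cv2.inRange(hsv,(0,0,0),(180,255,75))&sub
d=cv2.morphologyEx(d,cv2.MORPH_OPEN,np.ones((9,9)))
c=max(cv2.findContours(d,cv2.RETR_EXTERNAL,2)[0],key=cv2.contourArea); print('disc',cv2.minEnclosingCircle(c),cv2.boundingRect(c),cv2.contourArea(c))
# white line
w=cv2.inRange(im,(170,170,150),(255,255,255)); w[:100]=0;w[150:]=0;w[:,:322]=0;w[:,340:]=0
pts=cv2.findNonZero(w).reshape(-1,2).astype(np.float32)
vx,vy,x0,y0=cv2.fitLine(pts,cv2.DIST_L2,0,.01,.01).ravel(); print('line',vx,vy,x0,y0,pts[:,1].min(),pts[:,1].max())
A=ray(m,(x0-vx*15,y0-vy*15),.138);B=ray(m,(x0+vx*15,y0+vy*15),.138)
if (B-A)[:2]@[1,-1]<0:A,B=B,A
nose=np.degrees(np.arctan2(*(B-A)[1::-1])); print('nose az',nose,'line ends',ray(m,(x0,pts[:,1].min()),.138),ray(m,(x0,pts[:,1].max()),.138))
# light plate
p=cv2.inRange(hsv,(0,10,130),(30,90,255))&sub
p=cv2.morphologyEx(p|d,cv2.MORPH_CLOSE,np.ones((5,5)))
# supply orientation from grey lid bottom edges: strap/pip dir
C=ray(m,(330,106),.106); print('C',C,'strap dir',np.degrees(np.arctan2(*(ray(m,(373,143),.084)-ray(m,(330,107),.084))[1::-1])))
for uv in((281,107),(329,55),(382,100),(333,153)): print(uv,ray(m,uv,.1).round(4))
for uv in((344,223),(462,97),(197,101)): print('lid',ray(m,uv,.05).round(4))
```

```text
disc ((329.44293212890625, 105.10054016113281), 28.85552406311035) (313, 77, 45, 56) 1890.0
line 0.003941959 0.99999225 330.70206 137.84247 107.0 149.0
nose az -48.630015587552386 line ends [0.54316685 0.21346353 0.138     ] [0.56381107 0.18983451 0.138     ]
C [0.54421482 0.21283102 0.106     ] strap dir 1.7411572522194718
(281, 107) [0.5135 0.185  0.1   ]
(329, 55) [0.5176 0.2423 0.1   ]
(382, 100) [0.5747 0.2449 0.1   ]
(333, 153) [0.5731 0.1841 0.1   ]
lid [0.6414 0.1273 0.05  ]
lid [0.6403 0.302  0.05  ]
lid [0.4449 0.1298 0.05  ]
```

The axis is at (0.544, 0.213) and the nose azimuth is −48.6°. The supply yaw is about 0, so the dial reads about 0.85 rad, which is two clicks. The tool is already aligned within 1°, so I'll move over the bar with the tip at z≈0.15.

servo_tool(plan="25 3 0 0 0.5;50 6 10 0 0.5;66 8 40 0 0.5;66 8 70 0 0.5;66 8 90 0 0.5;66 8 95 0 0.5;66 8 95 0 0.5")

```text
clock: 8.55
position: [0.543, 0.2091, 0.1305]
tool_rot: [[-0.646, 0.763, -0.004], [0.763, 0.646, -0.002], [0.001, -0.005, -1.0]]
ft_force: [-0.3, 0.1, 0.7]
grip_width: 0.502
```

Run:
```python
from h import *
s=state(); m=optics.camera_model('wrist'); im=optics.grab_frame('wrist'); save('w6',im)
R=s['tool_rot'];print(s['clock'],s['position'],R.round(3),s['ft_force'].round(1), 'to go tool mm',(R.T@(np.array([.544,.213,.086])-s['position'])*1000).round(1))
print(proj(m,[.544,.213,.138]))
```

```text
8.55 [0.54298586 0.20905907 0.13054287] [[-0.646  0.763 -0.004]
 [ 0.763  0.646 -0.002]
 [ 0.001 -0.005 -1.   ]] [-0.3  0.1  0.7] to go tool mm [ 2.3  3.5 44.5]
[326.126423   242.74856119]
```

View pics/w6.png

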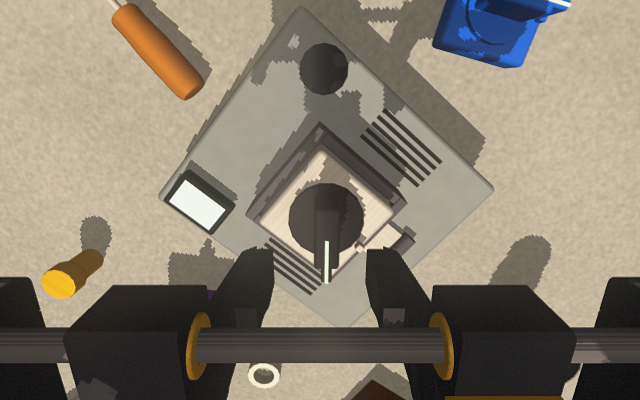

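The bar is at x≈326 against the finger midline at 319, so 3.5 mm in y remains. The nose and axis fit the computed point. I'll descend.

servo_tool(plan="2 3.5 10 0 0.5;2 3.5 22 0 0.5;2 3.5 32 0 0.5;2 3.5 40 0 0.5;2 3.5 43 0 0.5;2 3.5 43 0 0.5;2 3.5 43 0 0.5")

```text
clock: 9.18
position: [0.5457, 0.215, 0.0895]
tool_rot: [[-0.647, 0.762, -0.001], [0.762, 0.647, -0.0], [0.0, -0.001, -1.0]]
ft_force: [-0.8, -0.1, -0.0]
grip_width: 0.501
```

Run:
```python
from h import *
s=state(); R=s['tool_rot'];print(s['clock'],s['position'],R[:,0].round(3),s['ft_force'].round(1), 'to go tool mm',(R.T@(np.array([.544,.213,.086])-s['position'])*1000).round(1))
m=optics.camera_model('wrist'); im=optics.grab_frame('wrist'); np.save('pics/w7.npy',im)
for y in(242,246,250,255,260,265,270): print(y,[int(v) for v in im[y,240:400:5].sum(1)//3])
```

```text
9.1833 [0.54574512 0.21499868 0.08951402] [-0.647  0.762  0.   ] [-0.8 -0.1 -0. ] to go tool mm [-0.4 -2.6  3.5]
242 [92, 166, 231, 232, 231, 233, 187, 54, 53, 60, 70, 74, 55, 54, 54, 52, 49, 48, 49, 47, 47, 61, 60, 59, 141, 234, 236, 233, 145, 224, 227, 154]
246 [124, 213, 238, 133, 231, 237, 74, 53, 50, 71, 71, 72, 54, 53, 53, 53, 51, 50, 48, 50, 65, 61, 63, 60, 90, 232, 234, 233, 234, 214, 231, 135]
250 [196, 123, 58, 60, 48, 50, 51, 54, 51, 71, 71, 71, 53, 59, 57, 56, 51, 51, 49, 46, 64, 59, 59, 58, 89, 239, 35, 37, 37, 45, 42, 70]
255 [55, 56, 59, 54, 53, 55, 52, 70, 74, 70, 72, 72, 53, 55, 56, 56, 55, 51, 48, 46, 64, 59, 60, 58, 85, 237, 43, 42, 44, 42, 47, 45]
260 [59, 59, 56, 55, 55, 50, 51, 74, 72, 75, 71, 70, 53, 53, 56, 58, 52, 53, 51, 64, 64, 64, 61, 59, 104, 242, 44, 38, 41, 46, 42, 44]
265 [57, 52, 56, 52, 51, 51, 50, 76, 72, 75, 71, 72, 62, 75, 74, 72, 69, 63, 52, 67, 65, 62, 59, 60, 239, 239, 42, 39, 42, 40, 46, 43]
270 [56, 53, 53, 49, 50, 49, 47, 75, 73, 72, 71, 75, 61, 72, 72, 72, 70, 68, 54, 67, 64, 66, 62, 57, 174, 241, 43, 39, 41, 40, 43, 43]
```

servo_tool(plan="0 -1 2 0 0.6;0 -1 2 0 0.8;0 -1 2 0 1;0 -1 2 0 1;0 -1 2 0 1;0 -1 2 0 1;0 -1 2 0 1", newtons=40)

```text
clock: 9.82
position: [0.5448, 0.2139, 0.0881]
tool_rot: [[-0.647, 0.762, -0.001], [0.762, 0.647, -0.001], [-0.0, -0.001, -1.0]]
ft_force: [-2.9, -3.5, 3.2]
grip_width: 0.153
```

Grip holds at 13.5 mm on the 14 mm bar. I'll turn anticlockwise.

servo_tool(plan="0 0 0 -3 1;0 0 0 -6 1;0 0 0 -9 1;0 0 0 -12 1;0 0 0 -15 1;0 0 0 -18 1;0 0 0 -21 1;0 0 0 -24 1;0 0 0 -25 1;0 0 0 -25 1")

```text
clock: 10.65
position: [0.5438, 0.213, 0.0881]
tool_rot: [[-0.909, 0.416, -0.003], [0.416, 0.909, -0.002], [0.002, -0.003, -1.0]]
ft_force: [-5.4, -5.2, 7.4]
grip_width: 0.156
```

servo_tool(plan="0 0 0 -3 1;0 0 0 -6 1;0 0 0 -9 1;0 0 0 -12 1;0 0 0 -15 1;0 0 0 -18 1;0 0 0 -21 1;0 0 0 -24 1;0 0 0 -25 1;0 0 0 -25 1")

```text
clock: 11.48
position: [0.5436, 0.2124, 0.0881]
tool_rot: [[-1.0, -0.007, -0.003], [-0.007, 1.0, -0.003], [0.003, -0.003, -1.0]]
ft_force: [-5.7, -6.5, 8.1]
grip_width: 0.153
```

Run:
```python
from h import *
for i in range(3):
    s=state(); im=optics.grab_frame('wrist')
R=s['tool_rot'];print(s['clock'],s['position'],R[:,0].round(3),np.degrees(np.arctan2(-R[1,0],-R[0,0])),s['ft_force'].round(1),s['wrist_torque'].round(2))
save('w8',np.hstack([im[150:400,140:500]]))
```

```text
11.5833 [0.54361957 0.21249665 0.08809488] [-1.    -0.006  0.003] 0.36944911276736053 [-6.  -6.5  7.6] [-1.14  1.    0.02]
```

View pics/w8.png

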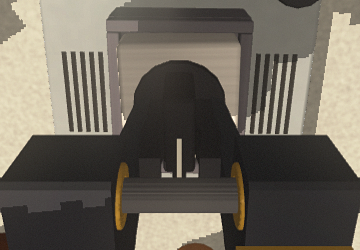

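The nose line at (178,155) runs parallel to the pocket sides and points at the strap side. The wrist torque about z is 0.02, so it is resting in the notch. I'll take off the side load and start to lift.

servo_tool(plan="0.5 -0.5 0 0 1;1 -1 0 0 1;1 -1 -1 0 1;1 -1 -2 0 1;1 -1 -4 0 1;1 -1 -6 0 1;1 -1 -8 0 1;1 -1 -8 0 1")

```text
clock: 12.3
position: [0.5442, 0.2133, 0.0959]
tool_rot: [[-1.0, -0.006, -0.0], [-0.006, 1.0, -0.0], [0.0, -0.0, -1.0]]
ft_force: [-0.6, -1.6, -4.3]
grip_width: 0.15
```

Free: the load is about the lock's 3.4 N weight. Lifting out.

servo_tool(plan="0 0 -5 0 1;0 0 -12 0 1;0 0 -20 0 1;0 0 -30 0 1;0 0 -42 0 1;0 0 -56 0 1;0 0 -70 0 1;0 0 -80 0 1;0 0 -85 0 1;0 0 -85 0 1")

```text
clock: 13.13
position: [0.5455, 0.2138, 0.1833]
tool_rot: [[-1.0, -0.006, 0.004], [-0.006, 1.0, 0.001], [-0.004, 0.001, -1.0]]
ft_force: [-0.4, 0.0, -2.9]
grip_width: 0.157
```

Run:
```python
from h import *
import pickle
m=pickle.load(open('pics/w1.pkl','rb')); im=np.load('pics/w1.npy')
g=cv2.cvtColor(im,cv2.COLOR_RGB2GRAY)[200:285,110:222]
cc=cv2.HoughCircles(cv2.GaussianBlur(g,(3,3),0),cv2.HOUGH_GRADIENT,1,50,param1=80,param2=15,minRadius=15,maxRadius=40); print(cc)
u=cc[0,0,:2]+[110,200]; pad=ray(m,u,.024); print('pad',pad,'manual',ray(m,(167,243.5),.024))
s=state();R=s['tool_rot'];print(s['clock'],s['position'],s['ft_force'].round(1),s['grip_width'])
print((R.T@(np.array([*pad[:2],.084])-s['position'])*1000).round(1))
```

```text
[[[64.5 46.5 23.2]]]
pad [ 0.53292105 -0.23548719  0.024     ] manual [ 0.52595383 -0.24112846  0.024     ]
13.1333 [0.54545917 0.21379628 0.18326441] [-0.4  0.  -2.9] 0.15662006270995313
[  15.6 -449.3   98.6]
```

servo_tool(plan="0 -5 0 0 1;1 -15 0 0 1;2 -32 0 0 1;3 -55 0 0 1;5 -80 0 0 1;6 -106 0 0 1;7 -132 0 0 1;8 -158 0 0 1;9 -184 0 0 1;10 -210 0 0 1")

```text
clock: 13.97
position: [0.5339, 0.0013, 0.1795]
tool_rot: [[-1.0, -0.006, -0.002], [-0.006, 1.0, -0.0], [0.002, -0.0, -1.0]]
ft_force: [0.0, 1.0, -4.0]
grip_width: 0.154
```

servo_tool(plan="1 -26 0 0 1;2 -52 0 0 1;4 -78 0 0 1;5 -104 0 0 1;6 -130 0 0 1;7 -156 0 0 1;8 -180 0 0 1;9 -200 0 0 1;10 -217 0 0 1;10 -230 0 0 1")

```text
clock: 14.8
position: [0.525, -0.2287, 0.1795]
tool_rot: [[-1.0, -0.004, -0.003], [-0.004, 1.0, 0.0], [0.003, 0.0, -1.0]]
ft_force: [0.0, -1.1, -2.7]
grip_width: 0.157
```

servo_tool(plan="0 -8 5 0 1;0 -13 15 0 1;0 -16 28 0 1;0 -16 42 0 1;0 -16 55 0 1;0 -16 66 0 1;0 -16 74 0 1;0 -16 78 0 1;0 -16 80 0 1;0 -16 80 0 1")

```text
clock: 15.63
position: [0.5269, -0.2425, 0.1005]
tool_rot: [[-1.0, -0.006, -0.0], [-0.006, 1.0, 0.0], [0.0, 0.0, -1.0]]
ft_force: [-0.3, -0.4, -3.7]
grip_width: 0.154
```

Run:
```python
from h import *
s=state();R=s['tool_rot'];m=optics.camera_model('wrist'); im=optics.grab_frame('wrist');sc=optics.grab_frame('scene');tp=optics.grab_frame('top')
print(s['clock'],s['position'],R.round(3),s['ft_force'].round(1),s['grip_width'])
print((R.T@(np.array([.527,-.242,.102])-s['position'])*1000).round(1))
print(proj(m,[.527,-.242,.024]))
save('w9',np.vstack([np.hstack([im[100:400:1,120:520],cv2.resize(sc[120:240,220:380],(400,300),interpolation=cv2.INTER_CUBIC)])]))
```

```text
15.6333 [ 0.5269156  -0.24249728  0.10050551] [[-1.    -0.006 -0.   ]
 [-0.006  1.     0.   ]
 [ 0.     0.    -1.   ]] [-0.3 -0.4 -3.7] 0.15360161996671395
[-0.1  0.5 -1.5]
[319.27339379 197.88889291]
```

View pics/w9.png

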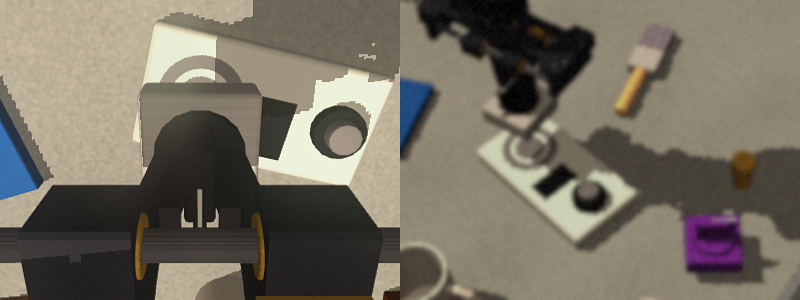

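The wrist view shows the lock held upright over the pad: the pad ring is centred near (200,92) in the crop and predicted at (199,98), about 5 mm apart. The scene view also shows the lock level and clear of the register. Handing in.

Run:
```python
from h import *
s=state();print(s['clock'],s['qvel'].round(2),s['position'].round(4),s['grip_width'])
print(robot.close_job())
```

```text
15.7833 [-0.13 -0.18 -0.15 -0.06  0.   -0.04] [ 0.5276 -0.2431  0.1017] 0.15296534811081935
the job is handed in; nothing more can be done
None
```

I carried out the full sequence and handed the job in at 15.8 s, with no verdict reported. The lock was hanging in the gripper over the register's pad.

- **Start button:** I pressed it to its end stop, where the force rose to 17 N, then let it spring back. The contact point showed the fingertips end about 26 mm short of the reported TCP, so I allowed for that from then on.
- **Dial:** I gripped the bar at 40 N and turned it 50° anticlockwise, two clicks, to the open notch. The close picture showed the nose parallel to the pocket sides on the strap side, with almost no torque left about the dial axis.
- **Lift and carry:** The lock came straight up under only its own weight, about 3.5 N, and I carried it upright to the register.
- **Last checks:**
  - The opening was 13.5 mm on the 14 mm bar, the tool was vertical and the arm still.
  - The shackle's lower end is about 48 mm above the pad and within roughly 5 mm of its middle.
  - The bystanders that showed in the last pictures looked undisturbed.
- **Disagreements:** Apart from that 26 mm TCP offset, an automatic circle fit for the pad came out about 9 mm away from two other measurements that agreed with each other. I used those two.
- **Pictures:** I viewed 11, one over the budget of 10.

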